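# Hold a sample tube down on the vortex mixer

### The arm

A 6-joint arm with a two-finger parallel gripper is mounted at the origin on the work surface. World frame = base frame: x ahead of the robot, y to its left, z up, the work surface at z = 0. Lengths are in m, angles in degrees, forces in N, time in s.
With the tool pointing down it reaches from about 0.35 to 0.925 m from the base axis. Payload 6.4 kg.
Tool frame: the origin (TCP) lies at the very end of the fingers, on their centre line; the grasp point (between the pads) lies 19 mm behind it (env.grasp_offset is the distance from the TCP to the grasp point, in m); x points along the fingers, y is the direction in which the jaws open and shut, and the axes are right-handed (so a half turn about x gives the same grasp; the last joint's range is limited). The gripper opens to 94 mm and grips with 3 to 60 N. Pads are 16 mm wide; open, the fingers measure 119 mm over their backs; the gripper's body (75 mm by 177 mm) begins 78 mm behind the grasp point.
Start: joints at [-84.059, 14.043, 89.255, -0, 76.702, -9.975], TCP at [0.178, -0.625, 0.205] pointing down, gripper open.
Joint ranges: [-179.41, 179.41], [-58.25, 129.5], [7.25, 145.43], [-54.29, 234.29], [11.92, 165.04], [-157.13, 157.13]. Speed limits (degrees/s): [147.25, 147.25, 180, 180, 180, 180].

### API

Orientations are given as a 3x3 rotation matrix whose columns are the frame's x, y, z axes.
In Python, from plant import env, vision, spotter gives the robot as it stands.
- The arm moves only by the tool send_rows, never from a script. Its argument "steps" is a list of rows, each a list of 3 entries, a list of its own where there are three numbers: the shift along the tool's x, y, z in m, then the turn, a rotation vector about the tool's x, y, z in rad, then the closure in counts, from 0 (fully open) to 255 (shut). In form: [[[x, y, z], [wx, wy, wz], hand], ...]. A call has 1 to 12 rows; each row shifts and turns the pose as measured when the row begins, along the tool's axes as they then stand; what a row does not reach is not made up. A row lasts 1/12 s, in which the tool goes at most 41.7 mm and 7.16 degrees, less where a joint would pass 70% of its speed; a pose out of reach is approached as far as the arm can. A call is refused whole if a number of a shift passes 0.0417 or a number of a turn 0.125, either way. A call with a gripper value outside its range is refused whole. The fingers move at their own pace and stop on an object; "squeeze" is the grip in N (left out, the last holds). Time passes only in rows, so rows that do not move let the fingers close. It gives the time, the measured TCP pose, the force and the opening at its end, in the units of the state.
- env.sense(): the state, without advancing time (a new reading comes with each control period).
- vision.get_image(name): name is "scene" or "top" or "wrist"; returns (picture, depth): 420x560x3 uint8, red, green, blue; 420x560 float32, m along the optical axis (not along the pixel's ray), 0 where there is no reading.
- vision.calibration(name): a dict with "intrinsics" (3x3 intrinsics, pixels), "world_to_cam" (4x4, takes a point from world to camera coordinates). Camera axes: x right, y down, z forward; pixel columns grow to the right and rows downward; lengths in m; the calibration is good to about 2 mm. A picture is of the moment at which its call begins: read the wrist's pose just before it. calibration takes no time and is no camera call; for the wrist camera it gives the pose at the moment of the call.
- env.close_job(): hands the job in, once; it reports no verdict.
Trained networks look in the newest picture that a camera, given by its name, has taken for a name from the list of things; names that differ only in an ending like _2 or _b are one class to them, and where a whole thing is asked for, a point or a joint stands for the part that bears it (a point fixed in the world has none). Each returns a list of dicts, best first, with "score" (0 to 1); they miss things now and then, are a little off and sometimes report something else, mostly with a low value. They report only what shows in the picture. A call takes as long as a camera call.
- spotter.regions_of(camera, query): "region" (420x560 bool, what is visible of it) and "location" ([column, row] in pixels, amid what is visible of it).
- spotter.mark_of(camera, query): "location" ([column, row] in pixels: a listed point, or the origin of a listed thing).
The state is a dict: "time_s": time; "q": joint angles; "joint_velocities": joint speeds; "effort": joint torques, N m; "position": TCP position; "orientation": TCP orientation; "force": force on the tool from outside, world axes, zero at the start; "ft_torque": the same for the moment, N m; "grip_width": opening from 0.0 (shut) to 1.0 (fully open).
Only numpy, scipy, OpenCV 4.12 (cv2) and the standard library are available. Lean on these libraries where they do the work, as an engineer would, in place of code of your own. Each camera call takes 0.05 s, during which the arm holds its last target.

### The job

Lift the long thick tube with the tall cap up out of its fork on the hanging stand, set its pointed foot into the rubber cup on top of the vortex mixer, and push the spring-loaded cup down with it about half way, 6 mm of its 12 mm travel. Keep the tube upright all the while and do not disturb the other tubes or the things on the bench. The program finishes while the gripper still holds the tube pressed down there: do not let go.

Things in the scene. Friction and masses are not known exactly. Their poses are not given: they have to be found in the camera images.
- long_tube: the tube to use: translucent white, hanging upright by its collar in any one of the stand's three forks. Body 28 mm diameter, 100 mm from foot to collar, the last 14 mm tapering to a flat foot of 14 mm diameter. About 75 g (varies). Origin at the centre of the foot's underside, z axis up the tube. Only this one has a tall cap: its top stands 44 mm above the prongs, the others' 22 mm.
- tube_cap (a point): point on the long tube's axis in the middle of its ribbed white cap, 124 mm above the foot. The cap is a cylinder of 34 mm diameter (36 mm over the ribs) and 40 mm height, to be gripped from above; under it is the collar, 42 mm diameter and 4 mm thick. This point is 20 mm above the collar's top face and 20 mm below the cap's top.
- tube_foot (a point): centre of the underside of the long tube's foot
- stand: fixed white and metal stand with three open forks in a row along its y axis, at y = -100, 0 and +100 mm, prongs pointing along its -x (to the robot). Origin on the bench under the middle fork's tube; yaw up to 0.25 rad either way. Base plate 125 x 300 x 12 mm; a rail joins the forks behind (x = 65 mm), no higher than the prongs.
- fork_mid (a point): on the stand: centre of the middle fork at the height of the prongs' upper faces, 150 mm above the bench. Each fork has two horizontal prongs 7 mm wide, 32 mm apart inside, front tips turned up 8 mm; the tube's collar rests on the prongs. Nothing of the stand is higher than the tips.
- mixer: fixed vortex mixer: a round grey housing of 120 mm diameter and 72 mm height with a small knob, carrying a black rubber cup on a short stem on top. Origin under the middle of the housing on the bench; the cup lies on its vertical axis.
- cup_seat (a point): centre of the inner floor of the mixer's rubber cup, moving with it; 97 mm above the bench while the cup is up. The cup's mouth is 46 mm wide, 15 mm above the seat, and narrows like a funnel to about 28 mm at the floor; the tube's foot stands on the floor.
- cup (a joint): how far the spring-loaded cup is pressed down, m: 0 up, 0.012 at the lower stop. It starts to move at about 2 N and then takes about 0.9 N more per mm (about 7.5 N at 6 mm, 13 N at the stop); it springs back up when let go.
- short_tube: bystander: short flat-bottomed tube in another fork, 28 mm diameter, 55 mm below its collar, low cap of 34 mm diameter and 18 mm height; origin at its foot
- slim_tube: bystander: slim tube in another fork, 16 mm diameter, 100 mm below its collar, low cap of 22 mm diameter and 18 mm height; origin at its foot
- amber_bottle: bystander: brown glass bottle, 68 mm diameter, 140 mm tall, origin under its base
- beaker: bystander: clear glass beaker, about 66 mm diameter, 85 mm tall, between robot, stand and mixer; origin under its base
- jar: bystander: white jar, 60 mm diameter, 75 mm tall, origin under its base
- tip_box: bystander: closed grey plastic box 85 x 120 x 60 mm, origin under its base
- white_bottle: bystander: white plastic bottle with a black cap, 60 mm diameter, 120 mm tall, behind the mixer; origin under its base

How it is judged (in metres and radians):
On the way:
1. the long tube is lifted up out of its fork, held by the gripper and clear of the stand (z of tube_foot in the frame of stand above 0.063 m and contact force between long_tube and stand below 0.05 N and contact force between the fingers and long_tube above 1 N), for 0.2 s.
At the end, for the whole second after the job is handed in: the long tube stands with its foot in the cup (foot within 9 mm of the seat), upright within 0.2 rad, held still by the gripper, and through it alone the cup is pressed down by 3.5 to 8.5 mm (6 mm plus or minus 2.5); the gripper and arm do not touch the mixer; the bystanders stand or hang upright (value of joint cup between 0.0035 and 0.0085 m and distance between tube_foot and cup_seat below 0.009 m and contact force between long_tube and mixer above 2 N and contact force between the fingers and long_tube above 1 N and contact force between each of the arm, the fingers and mixer below 0.5 N and angle between each of long_tube, short_tube, slim_tube, amber_bottle, beaker, jar, tip_box, white_bottle's own z axis and vertical below 0.2 rad and linear speed of long_tube below 0.02 m/s); the arm keeps its last pose, push and grip.
It fails at once if another tube on the stand is displaced by more than 30 mm (distance of any of short_tube, slim_tube from where it was at the start of the episode above 0.03 m).
It fails at once if a bottle, the beaker, the jar or the box is displaced by more than 30 mm (distance of any of amber_bottle, beaker, jar, tip_box, white_bottle from where it was at the start of the episode above 0.03 m).
It fails at once if the long tube is tipped by more than 0.6 rad (angle between long_tube's own z axis and vertical above 0.6 rad).
It also fails if it takes over 48 s, if anything falls off the work surface, if the arm or the gripper's body presses on something with over 40 N, if the wrist force passes 120 N, or if a joint passes its speed limit or range.

## Working session

There is one attempt and no reset: what is moved stays moved. The work goes in short steps, Python scripts to look and compute and a tool call to move; the robot and the scene stay as the last step left them, time stands still between calls to the robot, and variables do not carry over. Pictures are saved under pics/ and viewed, and the job is handed in when it is done.

Besides the shell and the picture viewer there is one more tool, called after "Call:" by a JSON object that holds its "fn" and its "kwargs". send_rows: Moves the arm, as the interface text tells. Its arguments: {"type":"object","properties":{"steps":{"type":"array"},"squeeze":{"type":"number"}},"required":["steps"]}

```bash
ls; mkdir -p pics; cat > h.py <<'E'
import numpy as np, cv2
from plant import env, vision, spotter
def save(name,fn):
    im,d=vision.get_image(name); cv2.imwrite('pics/'+fn,im[:,:,::-1]); return im,d
def px2w(cal,px,depth):
    K=np.array(cal['intrinsics']);T=np.linalg.inv(np.array(cal['world_to_cam']))
    p=np.linalg.inv(K)@np.array([px[0],px[1],1.])*depth
    return (T@np.append(p,1))[:3]
def px2plane(cal,px,z):
    T=np.linalg.inv(np.array(cal['world_to_cam']));K=np.array(cal['intrinsics'])
    d=T[:3,:3]@(np.linalg.inv(K)@np.array([px[0],px[1],1.]));o=T[:3,3]
    return o+d*(z-o[2])/d[2]
def cloud(cal,d):
    K=np.array(cal['intrinsics']);T=np.linalg.inv(np.array(cal['world_to_cam']))
    v,u=np.mgrid[:d.shape[0],:d.shape[1]]
    P=np.stack([u,v,np.ones_like(u)],-1)@np.linalg.inv(K).T*d[...,None]
    return P@T[:3,:3].T+T[:3,3]
E
python3 - <<'E'
from h import *
np.set_printoptions(precision=4,suppress=True)
print(env.sense())
for n in ['top','scene','wrist']:
    im,d=save(n,n+'0.png'); c=vision.calibration(n); np.save(n+'0.npy',d)
    print(n,np.linalg.inv(np.array(c['world_to_cam'])))
    for q in ['tube_cap','tube_foot','fork_mid','cup_seat','stand','mixer']:
        r=spotter.mark_of(n,q)[:3]
        print(q,[(np.round(x['location'],1),round(x['score'],2)) for x in r])
E
```

```text
pics
{'time_s': 0.0, 'q': array([-84.058 ,  14.0851,  89.3242,   0.0004,  76.7015,  -9.9761]), 'joint_velocities': array([-0.0553, -0.0145,  0.0544, -0.0065, -0.0039,  0.0634]), 'effort': array([  0.0031, -41.5827, -31.4602,   0.0686,   0.0331,  -0.0001]), 'position': array([ 0.1782, -0.6245,  0.2043]), 'orientation': array([[-0.0002,  0.2743, -0.9617],
       [ 0.0019, -0.9617, -0.2743],
       [-1.    , -0.0019, -0.0003]]), 'force': array([ 0.8218,  0.7535, -0.2042]), 'ft_torque': array([ 0.0216,  0.0034, -0.0079]), 'grip_width': 1.0004299894560158}
top [[ 0.0095 -0.9919  0.1268  0.4412]
 [-0.9997 -0.0066  0.0228 -0.0983]
 [-0.0217 -0.1269 -0.9917  1.124 ]
 [ 0.      0.      0.      1.    ]]
tube_cap [(array([200. , 223.5]), 0.77)]
tube_foot [(array([211.8, 223.4]), 0.52)]
fork_mid [(array([206.1, 221.6]), 0.73)]
cup_seat [(array([361.5, 243.1]), 0.54)]
stand [(array([214.5, 226.9]), 0.95)]
mixer []
scene [[-0.079   0.6617 -0.7456  1.3307]
 [ 0.9968  0.0439 -0.0667 -0.0453]
 [-0.0114 -0.7485 -0.663   0.8129]
 [ 0.      0.      0.      1.    ]]
tube_cap [(array([379.4, 195.6]), 0.72)]
tube_foot [(array([372.6, 236.9]), 0.63)]
fork_mid [(array([375.2, 235.1]), 0.61), (array([376.2, 202.1]), 0.56)]
cup_seat [(array([215.1, 196.8]), 0.75)]
stand [(array([372.1, 248.1]), 0.93)]
mixer [(array([218.5, 225.9]), 0.71)]
wrist [[ 0.2744 -0.9224 -0.272   0.2589]
 [-0.9616 -0.2634 -0.0768 -0.602 ]
 [-0.0009  0.2826 -0.9592  0.3854]
 [ 0.      0.      0.      1.    ]]
tube_cap []
tube_foot []
fork_mid []
cup_seat []
stand []
mixer []
```

View pics/top0.png

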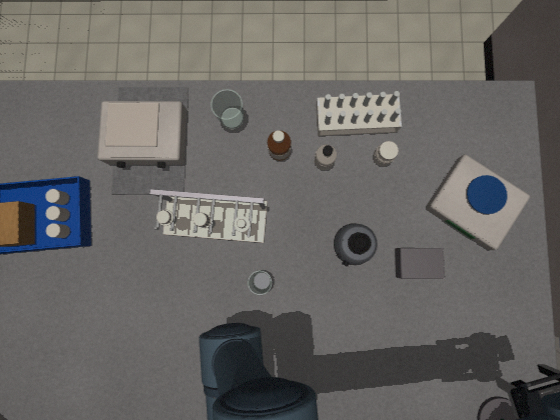

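View pics/scene0.png

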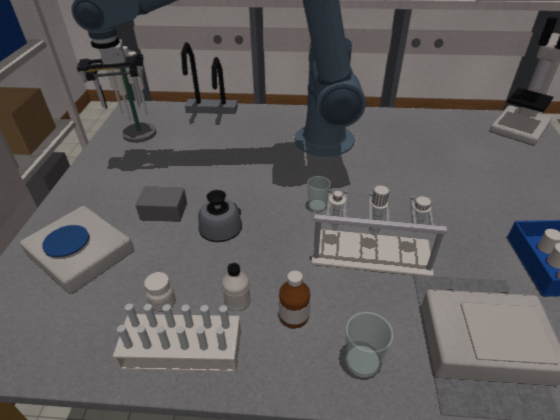

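```bash
python3 - <<'E'
from h import *
np.set_printoptions(precision=4,suppress=True)
for n,ps in [('top',{'tube_cap':(200,223.5,.174),'fork_mid':(206.1,221.6,.15),'cup_seat':(361.5,243.1,.097)}),('scene',{'tube_cap':(379.4,195.6,.174),'fork_mid':(375.7,202.1,.15),'cup_seat':(215.1,196.8,.097)})]:
    c=vision.calibration(n)
    for k,(u,v,z) in ps.items(): print(n,k,px2plane(c,(u,v),z))
    d=np.load(n+'0.npy');P=cloud(c,d)
    ok=d>0
    s=ok&(P[...,2]>.182)&(P[...,2]<.21)&(P[...,0]>.3)
    print('high',s.sum()); q=P[s]
    if len(q): print(np.median(q,0),q.min(0),q.max(0))
    np.save(n+'P.npy',P)
E
```

```text
top tube_cap [0.5179 0.1275 0.174 ]
top fork_mid [0.5249 0.1175 0.15  ]
top cup_seat [ 0.4748 -0.2915  0.097 ]
high 158
[0.5274 0.1227 0.1935] [0.5104 0.1071 0.1824] [0.5454 0.1387 0.1981]
scene tube_cap [0.5286 0.1211 0.174 ]
scene fork_mid [0.5242 0.1161 0.15  ]
scene cup_seat [ 0.4654 -0.2957  0.097 ]
high 161
[0.5367 0.121  0.1933] [0.5116 0.1041 0.1821] [0.5478 0.1392 0.1964]
```

The long tube hangs in the middle fork: its tall cap is at about (200,220) in the top view and (380,197) in the scene view. The cup is at about (358,243) in the top view, and the beaker is at (261,282). Next I'll refine the cup position and the yaw, and check what is around the gripper.

```bash
python3 - <<'E'
from h import *
np.set_printoptions(precision=4,suppress=True)
for n in ['top','scene']:
    P=np.load(n+'P.npy');d=np.load(n+'0.npy')
    m=(d>0)&(abs(P[...,0]-.47)<.12)&(abs(P[...,1]+.295)<.12)
    q=P[m]; r=q[(q[:,2]>.103)&(q[:,2]<.13)]
    (c,rad)=cv2.minEnclosingCircle(r[:,:2].astype(np.float32)); print(n,'rim',len(r),c,rad,r.min(0),r.max(0))
    for z0,z1 in [(.055,.08),(.03,.08)]:
        r=q[(q[:,2]>z0)&(q[:,2]<z1)]
        (c,rad)=cv2.minEnclosingCircle(r[:,:2].astype(np.float32)); print(n,'housing',len(r),c,rad)
    # low caps
    s=(d>0)&(P[...,2]>.160)&(P[...,2]<.18)&(P[...,0]>.4)&(P[...,0]<.65)&(P[...,1]>-.05)&(P[...,1]<.28)
    k,lab,st,ce=cv2.connectedComponentsWithStats(s.astype(np.uint8))
    for i in range(1,k):
        if st[i,4]>8: g=P[lab==i]; print(n,'cap',ce[i],st[i,4],(g.min(0)+g.max(0))/2,g.max(0)-g.min(0))
    s=(d>0)&(P[...,2]>.185)&(P[...,2]<.2)&(abs(P[...,0]-.528)<.06)&(abs(P[...,1]-.122)<.06)
    c,rad=cv2.minEnclosingCircle(P[s][:,:2].astype(np.float32));print(n,'tallcap',c,rad)
t=cv2.imread('pics/top0.png')
cv2.imwrite('pics/crops.png',np.hstack([cv2.resize(t[180:250,145:275],None,fx=3,fy=3),cv2.resize(t[205:275,315:400],None,fx=3,fy=3)]))
E
```

```text
top rim 165 (0.4759826362133026, -0.2881956398487091) 0.02635921910405159 [ 0.4509 -0.3138  0.103 ] [ 0.5011 -0.2633  0.1162]
top housing 950 (0.4428395926952362, -0.3286616802215576) 0.10566165298223495
top housing 1240 (0.44631925225257874, -0.32872164249420166) 0.10766057670116425
top cap [163.5641 216.7949] 156 [0.5356 0.2227 0.1682] [0.0338 0.0334 0.0158]
top cap [206.8696 222.3043] 23 [0.5243 0.1141 0.1704] [0.0261 0.0162 0.0185]
top cap [241.3478 223.087 ] 69 [0.5202 0.0239 0.1678] [0.0204 0.0224 0.0144]
top tallcap (0.5278304219245911, 0.12367396056652069) 0.017708782106637955
scene rim 142 (0.4788866937160492, -0.29137834906578064) 0.027872677892446518 [ 0.4517 -0.3168  0.103 ] [ 0.5048 -0.2657  0.1156]
scene housing 814 (0.4457235634326935, -0.3269989490509033) 0.10390406847000122
scene housing 1279 (0.45414477586746216, -0.33056578040122986) 0.1061563715338707
scene cap [337.1733 194.8533] 75 [0.5248 0.0218 0.1674] [0.0229 0.0237 0.0134]
scene cap [378.7129 200.3267] 101 [0.5378 0.1214 0.1697] [0.0248 0.0345 0.0194]
scene cap [422.0435 202.2609] 161 [0.5375 0.2209 0.1676] [0.0358 0.0356 0.0148]
scene tallcap (0.5299583673477173, 0.12156040221452713) 0.018565500155091286
```

View pics/crops.png

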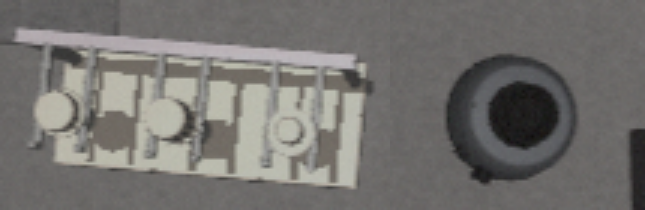

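View pics/wrist0.png

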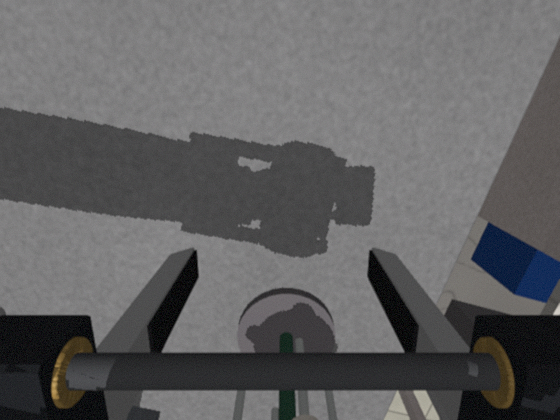

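```bash
python3 - <<'E'
from h import *
np.set_printoptions(precision=3,suppress=True)
t=cv2.imread('pics/scene0.png')
cv2.imwrite('pics/crop2.png',cv2.resize(t[0:150,50:200],None,fx=4,fy=4))
d=np.load('wrist0.npy');c=vision.calibration('wrist');P=cloud(c,d)
for u,v in [(290,375),(100,375),(470,375),(287,340),(180,270),(285,400),(330,400),(240,400),(20,350),(290,310)]: print(u,v,d[v,u],P[v,u])
P=np.load('sceneP.npy')
for u,v in [(130,100),(85,68),(140,62),(138,132),(125,62),(112,90),(105,50),(140,100)]: print('s',u,v,P[v,u])
E
```

```text
290 375 0.077824116 [ 0.205 -0.619  0.321]
100 375 0.077559724 [ 0.194 -0.579  0.321]
470 375 0.07696279 [ 0.216 -0.656  0.322]
287 340 0.4131597 [ 0.009 -0.678  0.032]
180 270 0.16714606 [ 0.175 -0.575  0.233]
285 400 0.32845053 [ 0.008 -0.676  0.12 ]
330 400 0.34842965 [ 0.005 -0.723  0.104]
240 400 0.3181877 [ 0.005 -0.634  0.128]
20 350 0.07578842 [ 0.195 -0.562  0.321]
290 310 0.41972426 [ 0.039 -0.674  0.016]
s 130 100 [ 0.012 -0.678  0.14 ]
s 85 68 [ 0.228 -0.678  0.343]
s 140 62 [ 0.184 -0.537  0.345]
s 138 132 [ 0.02  -0.676  0.019]
s 125 62 [ 0.188 -0.579  0.346]
s 112 90 [-1.691 -1.619 -0.648]
s 105 50 [ 0.212 -0.615  0.388]
s 140 100 [ 0.174 -0.569  0.224]
```

View pics/crop2.png

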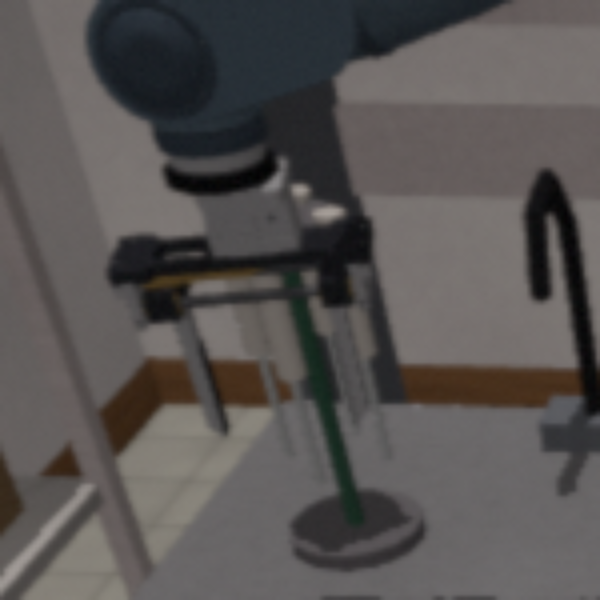

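Call:
{"fn": "send_rows", "kwargs": {"steps": [[[-0.015,0,0],[0,0,0],0],[[-0.015,-0.015,-0.013],[0,0,0],0],[[-0.015,-0.026,-0.0226],[0,0,0],0],[[-0.01,-0.026,-0.0226],[0,0,0],0],[[-0.01,-0.026,-0.0226],[0,0,0],0],[[0,-0.026,-0.0226],[0,0,0],0],[[0,-0.026,-0.0226],[0,0,0],0],[[0,-0.026,-0.0226],[0,0,0],0],[[0,-0.026,-0.0226],[0,0,0],0],[[0,-0.026,-0.0226],[0,0,0],0],[[0,-0.026,-0.0226],[0,0,0],0],[[0,-0.026,-0.0226],[0,0,0],0]]}}

```text
time_s: 2.05
position: [0.336, -0.2864, 0.2737]
orientation: [[0.003, 0.263, -0.965], [-0.003, -0.965, -0.263], [-1.0, 0.004, -0.002]]
force: [0.2, -0.4, 0.2]
grip_width: 1.003
```

Call:
{"fn": "send_rows", "kwargs": {"steps": [[[0,-0.026,-0.0226],[0,0,0],0],[[0,-0.026,-0.0226],[0,0,0],0],[[0,-0.026,-0.0226],[0,0,0],0],[[0,-0.026,-0.0226],[0,0,0],0],[[0,-0.026,-0.0226],[0,0,0],0],[[0,-0.026,-0.0226],[0,0,0],0],[[0,-0.026,-0.0226],[0,0,0],0],[[0,-0.026,-0.0226],[0,0,0],0],[[0,-0.026,-0.0226],[0,0,0],0],[[0,-0.026,-0.0226],[0,0,0],0],[[0,-0.02,-0.015],[0,0,0],0],[[0,0,0],[0,0,0],0]]}}

```text
time_s: 3.05
position: [0.5011, 0.0703, 0.2764]
orientation: [[0.013, 0.267, -0.963], [-0.007, -0.964, -0.268], [-1.0, 0.01, -0.011]]
force: [-0.8, 0.3, 0.3]
grip_width: 0.997
```

```bash
cat > look.py <<'E'
from h import *
import sys
np.set_printoptions(precision=4,suppress=True)
s=env.sense();print(s['time_s'],s['position'],s['orientation'].tolist(),s['force'],s['grip_width'])
n=sys.argv[1];q=sys.argv[2:]
fn=f"{n}_{s['time_s']:.2f}.png"
c=vision.calibration(n);im,d=save(n,fn);P=cloud(c,d);np.save('last_P.npy',P);print(fn)
for x in q:
    for r in spotter.mark_of(n,x)[:2]:
        l=r['location'];zz={'tube_cap':.174,'fork_mid':.15,'cup_seat':.097}.get(x,0)
        print(x,r['score'],l,'plane',px2plane(c,l,zz))
E
python3 look.py wrist tube_cap fork_mid
```

```text
3.05 [0.5011 0.0703 0.2764] [[0.013192270601823, 0.2674164134836296, -0.9634907502389013], [-0.006657919845599338, -0.9635297495561571, -0.26751839903748453], [-0.9998908120888489, 0.009944019298135936, -0.0109307081426799]] [-0.7531  0.2536  0.2669] 0.9967639489918522
wrist_3.05.png
tube_cap 0.63 [225.3, 160.9] plane [0.5311 0.1255 0.174 ]
```

View pics/wrist_3.05.png

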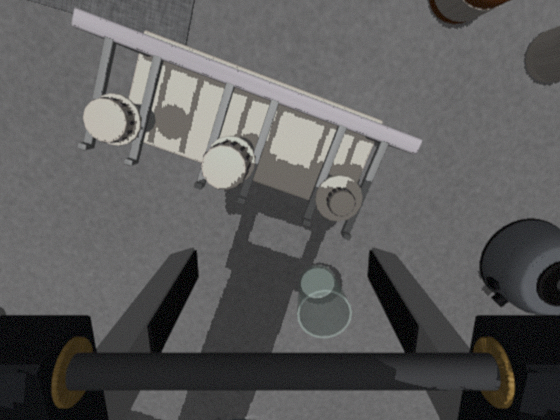

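```bash
python3 - <<'E'
from h import *
P=np.load('last_P.npy')
s=(P[...,2]>.188)&(P[...,2]<.2)&(abs(P[...,0]-.53)<.05)&(abs(P[...,1]-.123)<.05)
q=P[s];print(s.sum(),cv2.minEnclosingCircle(q[:,:2].astype(np.float32)),q.min(0),q.max(0),np.median(q,0))
E
```

```text
1650 ((0.5289731621742249, 0.12351157516241074), 0.018099186941981316) [0.51099437 0.10604408 0.1880445 ] [0.54693768 0.14130435 0.19718834] [0.53018376 0.12333457 0.19464015]
```

Call:
{"fn": "send_rows", "kwargs": {"steps": [[[0,-0.015,-0.014],[0,-0.005,-0.005],0],[[0,-0.015,-0.014],[0,-0.005,-0.005],0],[[0,-0.014,-0.013],[0,0,0],0],[[0,0,0],[0,0,0],0],[[0,0,0],[0,0,0],0]]}}

```text
time_s: 3.62
position: [0.5283, 0.1144, 0.2769]
orientation: [[0.001, 0.253, -0.968], [-0.003, -0.968, -0.253], [-1.0, 0.003, 0.0]]
force: [0.5, -0.8, -0.6]
grip_width: 1.005
```

Call:
{"fn": "send_rows", "kwargs": {"steps": [[[0.015,-0.005,-0.002],[0,0,0],0],[[0.02,-0.0035,-0.001],[0,0,0],0],[[0.02,0,0],[0,0,0],0],[[0.015,0,0],[0,0,0],0],[[0,0,0],[0,0,0],0]]}}

```text
time_s: 4.03
position: [0.529, 0.1155, 0.207]
orientation: [[0.006, 0.244, -0.97], [-0.005, -0.97, -0.244], [-1.0, 0.006, -0.004]]
force: [-0.6, -0.1, -0.3]
grip_width: 0.997
```

Call:
{"fn": "send_rows", "kwargs": {"steps": [[[0,-0.0078,-0.002],[0,-0.003,-0.005],0],[[0,0,0],[0,0,0],0],[[0,0,0],[0,0,0],0]]}}

```text
time_s: 4.28
position: [0.5289, 0.1214, 0.2086]
orientation: [[0.002, 0.24, -0.971], [-0.001, -0.971, -0.24], [-1.0, 0.002, -0.002]]
force: [-0.2, -0.2, 0.6]
grip_width: 1.004
```

```bash
python3 look.py wrist tube_cap
```

```text
4.2833 [0.5289 0.1214 0.2086] [[0.00224549245574164, 0.23978343979115793, -0.9708238046965842], [-0.001118861472808547, -0.9708250421654768, -0.23978633333325106], [-0.999996852951366, 0.001624655754450182, -0.0019116958554277973]] [-0.2365 -0.1555  0.5648] 1.0035951260650438
wrist_4.28.png
tube_cap 0.84 [278.7, 239.7] plane [0.5297 0.1244 0.174 ]
```

View pics/wrist_4.28.png

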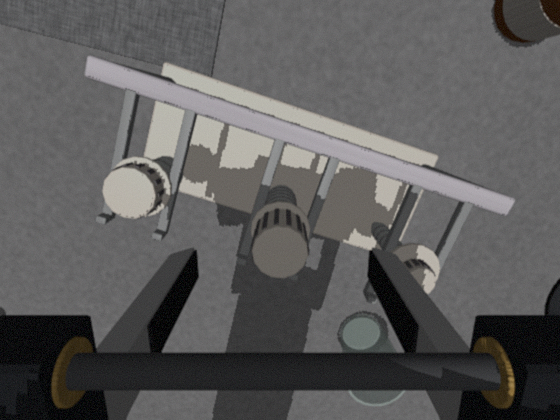

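```bash
python3 - <<'E'
from h import *
P=np.load('last_P.npy')
s=(P[...,2]>.188)&(P[...,2]<.2)&(abs(P[...,0]-.53)<.03)&(abs(P[...,1]-.123)<.03)
q=P[s];print(s.sum(),cv2.minEnclosingCircle(q[:,:2].astype(np.float32)),q.min(0),q.max(0),np.median(q,0))
E
```

```text
2488 ((0.5293601751327515, 0.12399974465370178), 0.018203923478722572) [0.51259131 0.1062934  0.18801144] [0.54717072 0.14113178 0.19677676] [0.53112305 0.12401381 0.19452349]
```

Call:
{"fn": "send_rows", "kwargs": {"steps": [[[0.015,-0.003,-0.001],[0,0,0],0],[[0.015,0,0],[0,0,0],0],[[0.012,0,0],[0,0,0],0],[[0.004,0,0],[0,0,0],0],[[0,0,0],[0,0,0],0],[[0,0,0],[0,0,0],0]]}}

```text
time_s: 4.88
position: [0.5329, 0.1247, 0.1663]
orientation: [[0.012, 0.24, -0.971], [-0.001, -0.971, -0.24], [-1.0, 0.004, -0.012]]
force: [0.3, -0.4, 0.8]
grip_width: 1.001
```

Call:
{"fn": "send_rows", "kwargs": {"steps": [[[0.003,-0.001,0.0036],[0,-0.011,-0.003],0],[[0.003,0,0],[0,0,0],0],[[0,0,0],[0,0,0],0]]}}

```text
time_s: 5.13
position: [0.5299, 0.1249, 0.1616]
orientation: [[0.003, 0.24, -0.971], [-0.001, -0.971, -0.24], [-1.0, 0.001, -0.002]]
force: [-0.9, 0.5, 0.0]
grip_width: 0.998
```

Call:
{"fn": "send_rows", "kwargs": {"steps": [[[0,0,0],[0,0,0],120],[[0,0,0],[0,0,0],255],[[0,0,0],[0,0,0],255],[[0,0,0],[0,0,0],255],[[0,0,0],[0,0,0],255],[[0,0,0],[0,0,0],255],[[0,0,0],[0,0,0],255],[[0,0,0],[0,0,0],255]], "squeeze": 30}}

```text
time_s: 5.8
position: [0.5307, 0.1249, 0.1629]
orientation: [[0.005, 0.24, -0.971], [-0.001, -0.971, -0.24], [-1.0, 0.002, -0.005]]
force: [-0.5, -0.1, 0.7]
grip_width: 0.465
```

Call:
{"fn": "send_rows", "kwargs": {"steps": [[[0,0,0],[0,0,0],255],[[0,0,0],[0,0,0],255],[[0,0,0],[0,0,0],255],[[0,0,0],[0,0,0],255],[[0,0,0],[0,0,0],255]]}}

```text
time_s: 6.22
position: [0.5307, 0.1248, 0.1629]
orientation: [[0.005, 0.24, -0.971], [-0.001, -0.971, -0.24], [-1.0, 0.002, -0.005]]
force: [1.4, -0.1, 0.9]
grip_width: 0.354
```

Call:
{"fn": "send_rows", "kwargs": {"steps": [[[0,0,0],[0,0,0],255],[[0,0,0],[0,0,0],255],[[-0.006,0,0],[0,0,0],255],[[-0.01,0,0],[0,0,0],255],[[-0.015,0,0],[0,0,0],255],[[-0.015,0,0],[0,0,0],255],[[-0.015,0,0],[0,0,0],255],[[-0.015,0,0],[0,0,0],255],[[-0.015,0,0],[0,0,0],255],[[-0.015,0,0],[0,0,0],255]]}}

```text
time_s: 7.05
position: [0.5274, 0.125, 0.2734]
orientation: [[-0.003, 0.24, -0.971], [-0.001, -0.971, -0.24], [-1.0, -0.0, 0.003]]
force: [-0.5, 0.7, -0.6]
grip_width: 0.356
```

```bash
python3 look.py scene tube_cap tube_foot
```

```text
7.05 [0.5274 0.125  0.2734] [[-0.0030769397154755385, 0.2404897226672011, -0.9706468079242005], [-0.0006399504801315864, -0.9706516775739236, -0.2404889005470124], [-0.9999950614404904, -0.00011880395845485524, 0.003140538210107709]] [-0.4918  0.7049 -0.5525] 0.3561225658582781
scene_7.05.png
tube_cap 0.8 [388.9, 155.2] plane [0.3538 0.1628 0.174 ]
tube_foot 0.87 [378.8, 198.9] plane [ 0.3261  0.1632 -0.    ]
```

View pics/scene_7.05.png

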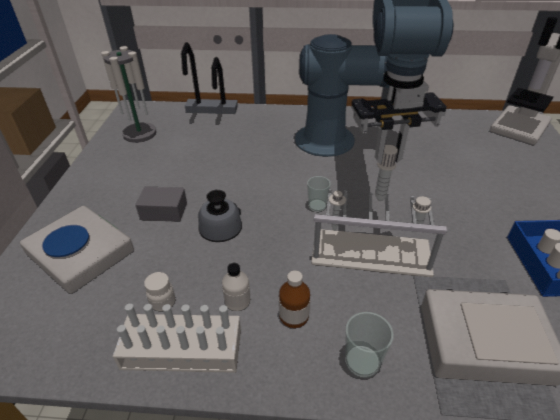

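Call:
{"fn": "send_rows", "kwargs": {"steps": [[[-0.02,0,0],[0,0,0],255],[[-0.02,0,0],[0,0,0],255],[[-0.012,0.005,0.002],[0,0,0],255],[[0,0.012,0.004],[0,0,0],255],[[0,0.02,0.0075],[0,0,0],255],[[0,0.02,0.0075],[0,0,0],255],[[0,0.02,0.0075],[0,0,0],255],[[0,0.02,0.0075],[0,0,0],255],[[0,0.02,0.0075],[0,0,0],255],[[0,0.02,0.0075],[0,0,0],255],[[0,0.02,0.0075],[0,0,0],255],[[0,0.02,0.0075],[0,0,0],255]]}}

```text
time_s: 8.2
position: [0.4975, -0.074, 0.3095]
orientation: [[-0.026, 0.245, -0.969], [0.001, -0.97, -0.245], [-1.0, -0.007, 0.025]]
force: [0.4, 0.3, -0.6]
grip_width: 0.354
```

Call:
{"fn": "send_rows", "kwargs": {"steps": [[[0,0.02,0.0072],[0,0.005,0.002],255],[[0,0.02,0.0072],[0,0.005,0.002],255],[[0,0.02,0.0072],[0,0.005,0.002],255],[[0,0.02,0.0072],[0,0.005,0.002],255],[[0,0.02,0.0072],[0,0.005,0],255],[[0,0.02,0.0072],[0,0,0],255],[[0,0.01,0.0036],[0,0,0],255],[[0,0,0],[0,0,0],255]]}}

```text
time_s: 8.87
position: [0.4725, -0.2255, 0.2948]
orientation: [[-0.017, 0.235, -0.972], [0.007, -0.972, -0.235], [-1.0, -0.011, 0.015]]
force: [-0.1, 1.2, -0.3]
grip_width: 0.353
```

```bash
python3 look.py wrist cup_seat tube_foot mixer; python3 - <<'E'
from h import *
P=np.load('last_P.npy')
s=(P[...,2]>.108)&(P[...,2]<.12)&(abs(P[...,0]-.477)<.04)&(abs(P[...,1]+.29)<.04)
q=P[s]
if len(q): print(s.sum(),cv2.minEnclosingCircle(q[:,:2].astype(np.float32)),q.min(0),q.max(0))
s=(P[...,2]>.065)&(P[...,2]<.08)&(abs(P[...,0]-.477)<.07)&(abs(P[...,1]+.29)<.07)
q=P[s]
if len(q): print(s.sum(),cv2.minEnclosingCircle(q[:,:2].astype(np.float32)),q.min(0),q.max(0))
E
```

```text
8.8667 [ 0.4725 -0.2255  0.2948] [[-0.017376611895523576, 0.2349004820879835, -0.9718640938288982], [0.0072739107980468246, -0.9719554306362519, -0.23505261342601627], [-0.9998225560471891, -0.011153670764868432, 0.015180647144786454]] [-0.1477  1.1533 -0.3387] 0.35305978529308685
wrist_8.87.png
cup_seat 0.63 [345.2, 190.6] plane [ 0.4814 -0.291   0.097 ]
tube_foot 0.77 [281.9, 208.8] plane [ 0.4157 -0.2343  0.    ]
tube_foot 0.36 [284.7, 212.9] plane [ 0.4108 -0.2395 -0.    ]
mixer 0.76 [333.2, 176.8] plane [ 0.4765 -0.2913  0.    ]
750 ((0.4776724874973297, -0.28853321075439453), 0.026516444981098175) [ 0.45151865 -0.31476234  0.10801924] [ 0.5038263  -0.26233067  0.1148702 ]
3143 ((0.4783962070941925, -0.2880953550338745), 0.04886501282453537) [ 0.42999477 -0.33664271  0.06500862] [ 0.52548226 -0.2408453   0.07677198]
```

View pics/wrist_8.87.png

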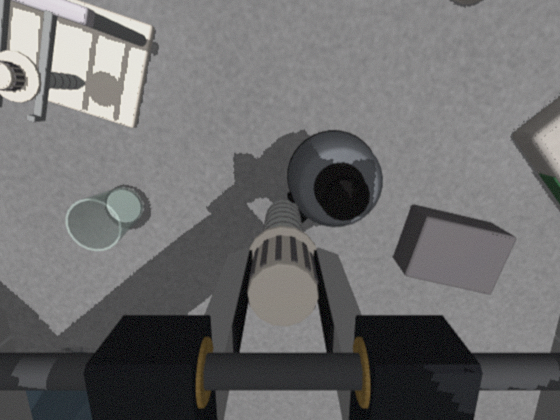

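Call:
{"fn": "send_rows", "kwargs": {"steps": [[[0,0.015,0.002],[0,0.006,0.004],255],[[0,0.02,0.003],[0,0.006,0.004],255],[[0,0.018,0.003],[0,0.005,0.003],255],[[0,0.009,0],[0,0,0],255],[[0,0,0],[0,0,0],255],[[0,0,0],[0,0,0],255]]}}

```text
time_s: 9.57
position: [0.4835, -0.2855, 0.2968]
orientation: [[0.008, 0.247, -0.969], [-0.002, -0.969, -0.247], [-1.0, 0.004, -0.007]]
force: [0.3, -0.2, -0.7]
grip_width: 0.356
```

```bash
cat > foot.py <<'E'
from h import *
np.set_printoptions(precision=4,suppress=True)
s=env.sense();p=s['position'];print(s['time_s'],p,s['orientation'].tolist(),s['force'],s['grip_width'])
for n in ['scene','wrist','top']:
    c=vision.calibration(n);save(n,f"{n}_{s['time_s']:.2f}.png")
    for q,z in [('tube_foot',p[2]-.113),('tube_cap',p[2]+.011),('cup_seat',.097)]:
        for r in spotter.mark_of(n,q)[:1]: print(n,q,round(r['score'],2),np.round(r['location'],1),px2plane(c,r['location'],z))
E
python3 foot.py
```

```text
9.5667 [ 0.4835 -0.2855  0.2968] [[0.007520749349361068, 0.2474770059851454, -0.9688645776566778], [-0.0022020731862905703, -0.9688855310851543, -0.24749945157014155], [-0.999969294130028, 0.003994892046967874, -0.006741782748410668]] [ 0.2736 -0.2135 -0.6799] 0.35605286857332086
scene tube_foot 0.66 [211.2 173.5] [ 0.4793 -0.2931  0.1838]
scene tube_cap 0.96 [207.3 134.4] [ 0.498  -0.2834  0.3078]
scene cup_seat 0.71 [215.5 198.6] [ 0.4729 -0.2932  0.097 ]
wrist tube_foot 0.72 [278.8 207.3] [ 0.4844 -0.2813  0.1838]
wrist tube_cap 0.64 [280.  276.8] [ 0.481  -0.2837  0.3078]
wrist cup_seat 0.69 [284.2 190.7] [ 0.4809 -0.2877  0.097 ]
top cup_seat 0.72 [247.6 224.7] [0.5218 0.0157 0.097 ]
```

View pics/scene_9.57.png

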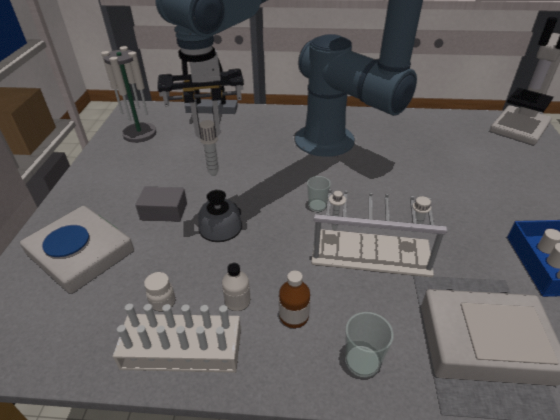

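View pics/wrist_9.57.png

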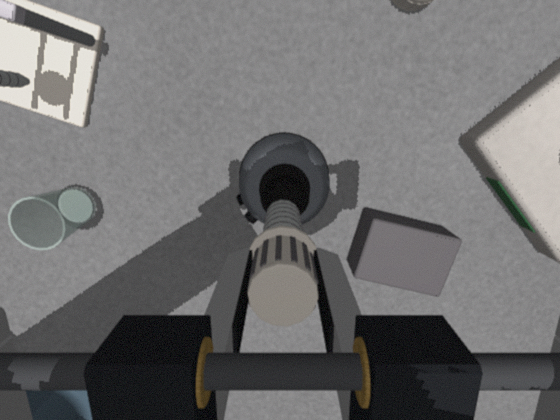

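Call:
{"fn": "send_rows", "kwargs": {"steps": [[[0.01,0.001,0.003],[0,-0.004,-0.002],255],[[0.015,0.001,0.002],[0,-0.003,-0.002],255],[[0.015,0,0],[0,0,0],255],[[0.012,0,0],[0,0,0],255],[[0,0,0],[0,0,0],255],[[0,0,0],[0,0,0],255]]}}

```text
time_s: 10.67
position: [0.4774, -0.2887, 0.2379]
orientation: [[-0.003, 0.247, -0.969], [0.002, -0.969, -0.247], [-1.0, -0.002, 0.003]]
force: [0.9, 0.4, 0.3]
grip_width: 0.352
```

```bash
python3 foot.py
```

```text
10.6667 [ 0.4774 -0.2887  0.2379] [[-0.0033752592229038623, 0.24720091369364158, -0.9689583664400689], [0.0016047743619782145, -0.9689612991676598, -0.24720725194574686], [-0.9999930161378255, -0.0023893481013859044, 0.002873793873099393]] [0.8601 0.4256 0.3158] 0.35249870991133847
scene tube_foot 0.9 [214.9 195. ] [ 0.4919 -0.2879  0.1249]
scene tube_cap 0.7 [208.4 154.9] [ 0.4935 -0.2891  0.2489]
scene cup_seat 0.61 [217.1 201.1] [ 0.4829 -0.2869  0.097 ]
wrist tube_foot 0.67 [278.3 211.2] [ 0.4742 -0.286   0.1249]
wrist tube_cap 0.58 [284.1 273.6] [ 0.4774 -0.29    0.2489]
wrist cup_seat 0.55 [281.1 198.9] [ 0.4785 -0.2873  0.097 ]
top tube_cap 0.62 [170.9 218.7] [0.5225 0.1782 0.2489]
top cup_seat 0.52 [324.7 162. ] [ 0.697  -0.1941  0.097 ]
```

```bash
python3 - <<'E'
import cv2,numpy as np
a=cv2.imread('pics/scene_10.67.png')[110:250,150:290];b=cv2.imread('pics/wrist_10.67.png')[110:250,210:350]
cv2.imwrite('pics/c3.png',cv2.resize(np.hstack([a,b]),None,fx=2.8,fy=2.8,interpolation=cv2.INTER_CUBIC))
E
```

```text
(no output)
```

View pics/c3.png

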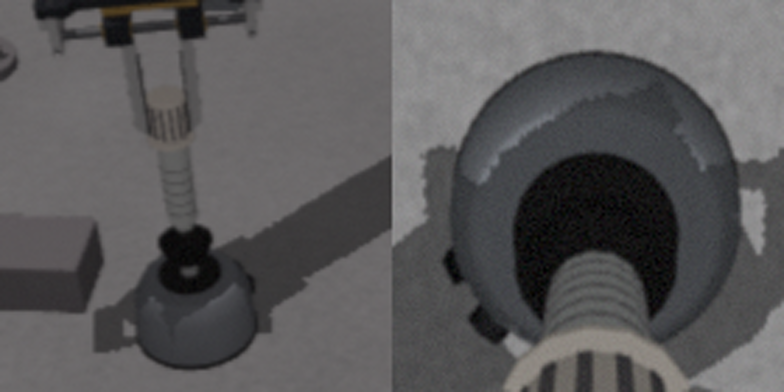

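Call:
{"fn": "send_rows", "kwargs": {"steps": [[[0.006,0,0],[0,0.002,0.001],255],[[0.007,0,0],[0,0,0],255],[[0.006,0,0],[0,0,0],255],[[0.004,0,0],[0,0,0],255],[[0,0,0],[0,0,0],255],[[0,0,0],[0,0,0],255]]}}

```text
time_s: 11.77
position: [0.4776, -0.2886, 0.213]
orientation: [[-0.0, 0.247, -0.969], [0.0, -0.969, -0.247], [-1.0, -0.0, 0.0]]
force: [0.1, 0.3, -1.1]
grip_width: 0.359
```

Call:
{"fn": "send_rows", "kwargs": {"steps": [[[0.003,0,0],[0,0,0],255],[[0.001,0,0],[0,0,0],255],[[0,0,0],[0,0,0],255],[[0,0,0],[0,0,0],255]]}}

```text
time_s: 12.1
position: [0.478, -0.2888, 0.2099]
orientation: [[0.001, 0.247, -0.969], [-0.0, -0.969, -0.247], [-1.0, 0.0, -0.001]]
force: [-0.1, 1.0, 0.8]
grip_width: 0.359
```

Call:
{"fn": "send_rows", "kwargs": {"steps": [[[0.002,0,0],[0,0,0],255],[[0,0,0],[0,0,0],255],[[0,0,0],[0,0,0],255]]}}

```text
time_s: 12.35
position: [0.4782, -0.2889, 0.2091]
orientation: [[0.001, 0.248, -0.969], [-0.001, -0.969, -0.248], [-1.0, 0.001, -0.001]]
force: [-1.0, 1.0, 1.2]
grip_width: 0.356
```

Call:
{"fn": "send_rows", "kwargs": {"steps": [[[0.002,0,0],[0,0,0],255],[[0.001,0,0],[0,0,0],255],[[0,0,0],[0,0,0],255],[[0,0,0],[0,0,0],255]]}}

```text
time_s: 12.68
position: [0.4784, -0.289, 0.2072]
orientation: [[0.002, 0.248, -0.969], [-0.001, -0.969, -0.248], [-1.0, 0.001, -0.001]]
force: [-1.0, 1.5, 3.2]
grip_width: 0.354
```

Call:
{"fn": "send_rows", "kwargs": {"steps": [[[0.002,0,0],[0,0,0],255],[[0,0,0],[0,0,0],255],[[0,0,0],[0,0,0],255]]}}

```text
time_s: 12.93
position: [0.4785, -0.289, 0.2059]
orientation: [[0.002, 0.248, -0.969], [-0.001, -0.969, -0.248], [-1.0, 0.001, -0.001]]
force: [-1.2, 1.6, 5.1]
grip_width: 0.356
```

Call:
{"fn": "send_rows", "kwargs": {"steps": [[[0.002,0,0],[0,0,0],255],[[0.001,0,0],[0,0,0],255],[[0,0,0],[0,0,0],255],[[0,0,0],[0,0,0],255],[[0,0,0],[0,0,0],255],[[0,0,0],[0,0,0],255]]}}

```text
time_s: 13.43
position: [0.4787, -0.289, 0.2051]
orientation: [[0.002, 0.248, -0.969], [-0.001, -0.969, -0.248], [-1.0, 0.001, -0.001]]
force: [-1.8, 1.9, 5.9]
grip_width: 0.353
```

```bash
python3 foot.py; python3 - <<'E'
from plant import env,vision
import numpy as np
F=[]
for i in range(8):
    vision.get_image('wrist'); s=env.sense(); F.append(np.r_[s['force'],s['position'][2]])
print(np.mean(F,0),np.std(F,0))
import cv2
E
ls pics
```

```text
13.4333 [ 0.4787 -0.289   0.2051] [[0.0017948470838812904, 0.24788389424031784, -0.9687880849288972], [-0.0010147477421960085, -0.9687886951304929, -0.24788593036793383], [-0.9999978744032234, 0.0014279928611040471, -0.0014872879423449505]] [-1.7503  1.8932  5.8907] 0.35291420612976626
scene tube_foot 0.91 [218.3 199.9] [ 0.472  -0.2863  0.0921]
scene tube_cap 0.84 [210.4 162.3] [ 0.4769 -0.2916  0.2161]
scene cup_seat 0.55 [218.6 201.6] [ 0.4847 -0.2826  0.097 ]
wrist tube_foot 0.69 [283.2 209.7] [ 0.4779 -0.2895  0.0921]
wrist tube_cap 0.97 [282.7 275.1] [ 0.4777 -0.289   0.2161]
wrist cup_seat 0.95 [282.1 208.4] [ 0.4801 -0.288   0.097 ]
top tube_foot 0.35 [259.  280.2] [ 0.3736 -0.0174  0.0921]
[-1.84944757  1.83742651  5.44625873  0.20512428] [3.98497314e-01 7.81112734e-01 6.42928810e-01 1.19616569e-05]
c3.png
crop2.png
crops.png
scene0.png
scene_10.67.png
scene_13.43.png
scene_7.05.png
scene_9.57.png
top0.png
top_10.67.png
top_13.43.png
top_9.57.png
wrist0.png
wrist_10.67.png
wrist_13.43.png
wrist_3.05.png
wrist_4.28.png
wrist_8.87.png
wrist_9.57.png
```

Call:
{"fn": "send_rows", "kwargs": {"steps": [[[0.001,-0.001,0.0007],[0,0,0],255],[[0.002,0,0],[0,0,0],255],[[0,0,0],[0,0,0],255],[[0,0,0],[0,0,0],255],[[0,0,0],[0,0,0],255],[[0,0,0],[0,0,0],255]]}}

```text
time_s: 14.93
position: [0.4784, -0.2888, 0.2051]
orientation: [[0.004, 0.248, -0.969], [-0.003, -0.969, -0.248], [-1.0, 0.004, -0.003]]
force: [-1.4, 1.8, 5.4]
grip_width: 0.354
```

```bash
cat > f.py <<'E'
from plant import env,vision
import numpy as np
F=[]
for i in range(8):
    vision.get_image('wrist'); s=env.sense(); F.append(np.r_[s['force'],s['position']])
np.set_printoptions(precision=4,suppress=True)
print(np.mean(F,0),np.std(F,0))
E
python3 f.py
```

```text
[-2.0628  1.6419  5.1164  0.4785 -0.2888  0.205 ] [0.4725 0.4262 0.4308 0.     0.     0.    ]
```

Call:
{"fn": "send_rows", "kwargs": {"steps": [[[0.003,-0.002,0.0015],[0,-0.003,-0.003],255],[[0.002,0,0],[0,0,0],255]]}}

```text
time_s: 15.5
position: [0.4781, -0.2888, 0.2023]
orientation: [[0.005, 0.248, -0.969], [-0.005, -0.969, -0.248], [-1.0, 0.006, -0.003]]
force: [-2.5, 3.5, 8.0]
grip_width: 0.351
```

```bash
python3 f.py
```

```text
[-1.2637  1.8563  7.7218  0.478  -0.2887  0.2024] [0.4967 0.4782 0.3406 0.     0.     0.0001]
```

Call:
{"fn": "send_rows", "kwargs": {"steps": [[[0,-0.001,0],[0,-0.005,-0.005],255],[[0.0005,0,0],[0,0,0],255]]}}

```text
time_s: 16.07
position: [0.4788, -0.2888, 0.204]
orientation: [[0.001, 0.248, -0.969], [-0.004, -0.969, -0.248], [-1.0, 0.004, -0.0]]
force: [-3.0, 3.0, 6.5]
grip_width: 0.356
```

```bash
python3 f.py; python3 foot.py;python3 - <<'E'
import cv2,numpy as np,glob,os
fs=sorted(glob.glob('pics/scene_1*.png'),key=os.path.getmtime)[-1];fw=fs.replace('scene','wrist');print(fs)
a=cv2.imread(fs)[110:250,150:290];b=cv2.imread(fw)[110:250,210:350]
cv2.imwrite('pics/c4.png',cv2.resize(np.hstack([a,b]),None,fx=2.8,fy=2.8,interpolation=cv2.INTER_CUBIC))
E
```

```text
[-1.9929  1.9725  6.8647  0.4787 -0.2887  0.2038] [0.321  0.4604 0.5741 0.     0.     0.0001]
16.4667 [ 0.4786 -0.2887  0.2038] [[0.0010100490824093281, 0.24793115845327232, -0.9687771263138233], [-0.004066844240167081, -0.968768590600693, -0.24793321407885882], [-0.9999912202508466, 0.00419029039153406, 2.979357771046513e-05]] [-1.6333  2.4274  7.3216] 0.356869216860059
scene tube_foot 0.88 [217.4 200.1] [ 0.4713 -0.289   0.0908]
scene cup_seat 0.46 [314.4 206.3] [ 0.4872 -0.0305  0.097 ]
wrist tube_foot 0.68 [279.9 212.3] [ 0.4748 -0.2874  0.0908]
wrist tube_cap 0.82 [283.2 273.6] [ 0.4786 -0.2887  0.2148]
wrist cup_seat 0.85 [280.4 209. ] [ 0.4795 -0.2866  0.097 ]
pics/scene_16.47.png
```

View pics/c4.png

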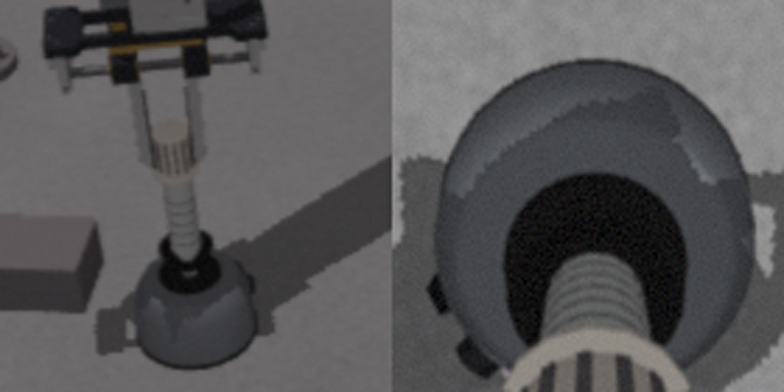

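```bash
python3 - <<'E'
from h import *
np.set_printoptions(precision=4,suppress=True)
def rim(P): 
    r=np.hypot(P[...,0]-.478,P[...,1]+.2885); q=P[(r>.0195)&(r<.029)&(P[...,2]>.085)&(P[...,2]<.122)][:,2]
    return len(q),np.percentile(q,[50,80,90,97])
print('before',rim(np.load('sceneP.npy')))
c=vision.calibration('scene');im,d=vision.get_image('scene');print('now',rim(cloud(c,d)))
s=env.sense();print(s['time_s'],s['position'],s['force'],s['grip_width'])
env.close_job()
E
```

```text
before (144, array([0.1098, 0.112 , 0.1129, 0.1139]))
now (94, array([0.104 , 0.1063, 0.1066, 0.1077]))
17.1167 [ 0.4786 -0.2887  0.2037] [-1.6411  1.5214  7.238 ] 0.3522967824088344
the job is handed in; nothing more can be done
```

I lifted the long tube out of the middle fork, carried it over to the mixer and set its foot in the cup. I pressed the cup down and handed the job in at 17.1 s with the gripper still holding the tube. The hand-in reports no verdict.

**Last checks:**
- **Cup depth:** three estimates put it at about 6 mm. The measured drop of the cup rim is 5.8–6.3 mm, the vertical push averages about 6.9 N on the wrist sensor plus roughly 0.5 N of tube weight, and the TCP is about 6 mm below first contact.
- **Tube and grip:** the tool is tilted about 0.004 rad, and the tube looked upright in the last pictures. The opening held at about 33 mm, slightly under the 34 mm cap diameter, and did not change.
- **Bystanders:** in the pictures I viewed, the other tubes and the objects on the bench looked untouched. I did not measure their positions at the end.

**Disagreements:**
- A steady side force of about 2.5 N remained, so the foot probably rests slightly against the cup's funnel. Small shifts did not remove it.
- The network's point marks in the scene and top cameras were off by several millimetres or more, and some were plainly wrong. I relied on depth fits and the wrist view instead.

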